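Count three sweets with the hand-cranked dispenser and put them on the scale

ROBOT

A 7-joint arm with a two-finger parallel gripper is mounted at the origin on the work surface. World frame = base frame: x ahead of the robot, y to its left, z up, the work surface at z = 0. Lengths are in m, angles in rad, forces in N, time in s.
With the tool pointing down it reaches from about 0.35 to 0.9 m from the base axis. Payload 8.1 kg.
Tool frame: the origin (TCP) lies between the finger pads; the fingertips stand 25 mm ahead of it and the grasp point (between the pads) lies 6 mm ahead of it; z points along the fingers, y is the line along which they close (so a half turn about z gives the same grasp; the last joint's range is limited). The gripper opens to 85 mm and grips with 20 to 120 N. Pads are 22 mm wide; open, the fingers measure 114 mm over their backs; the gripper's body (76 mm by 85 mm) begins 54 mm behind the grasp point. The pads swing forward as they close: fully open they stand 13 mm farther back than shut.
Start: joints at [-1.337, 0.434, 0.025, 1.573, -0.012, 1.134, -0.075], TCP at [0.207, 0.59, 0.256] pointing down, gripper open.
Joint ranges: [-2.62, 2.62], [-0.44, 2.09], [-1.27, 1.32], [0.08, 2.57], [-1.32, 4.46], [0.12, 2], [-2.74, 2.74]. Speed limits (rad/s): [2.22, 2.22, 3.01, 3.01, 3.14, 3.14, 3.14].

INTERFACE

Orientations are given as a unit quaternion [x, y, z, w].
In Python, from cell import telemetry, imaging, robot gives the robot as it stands.
- The arm moves only by the shell command python3 -m jog 'ROWS' [FORCE]. ROWS is JSON, one flat list of numbers, 7 for each row, row after row: the turn, a rotation vector about the tool's x, y, z in rad, then the shift along the tool's x, y, z in cm, then the opening in per cent of the stroke, from 0 (shut) to 100 (fully open). A call has exactly 10 rows; each row is the pose to reach, as a shift and turn from the pose commanded when the call began, along the tool's axes at that moment; what a row does not reach only later rows make up. A row lasts 1/12 s, in which the tool goes at most 41.7 mm and 7.16 degrees, less where a joint would pass 70% of its speed; a pose out of reach is approached as far as the arm can. A call with a gripper value outside its range is refused whole. The fingers move at their own pace and stop on an object; FORCE is the grip in N (left out, the last holds). Time passes only in rows, so rows that repeat a pose let the fingers close, or fill a call up. It gives the time, the measured TCP pose, the force, the opening and the grip force at its end, in the units of the state.
- telemetry.observe(): the state, without advancing time (a new reading comes with each control period).
- imaging.capture(name): name is "side" or "top"; returns (picture, depth): 420x560x3 uint8, red, green, blue; 420x560 float32, m along the optical axis (not along the pixel's ray), 0 where there is no reading.
- imaging.get_calibration(name): a dict with "intrinsics" (3x3 intrinsics, pixels), "k1" (the pictures are not rectified: a ray, as slopes to the right and down, at radius r is drawn at 1 + k1 r^2 times it, then the intrinsics apply), "R" (3x3) and "t" (3): a world point X has camera coordinates R X + t. Camera axes: x right, y down, z forward; pixel columns grow to the right and rows downward; lengths in m; the calibration is good to about 2 mm. A picture is of the moment at which its call begins. get_calibration takes no time and is no camera call.
- robot.sign_off(): hands the job in; it is judged then, once.
The state is a dict: "time": time; "joints": joint angles; "joint_velocities": joint speeds; "effort": joint torques, N m; "tool_pos": TCP position; "ee_rot": TCP orientation; "force": force on the tool from outside, world axes, zero at the start; "wrist_torque": the same for the moment, N m; "gripper_width": finger opening in m; "gripper_force": force on a finger pad.
Only numpy, scipy, OpenCV 4.12 (cv2) and the standard library are available. Lean on these libraries where they do the work, as an engineer would, in place of code of your own. Each camera call takes 0.05 s, during which the arm holds its last target. There are 200 camera calls.

TASK

Stand the white jug under the dispenser's chute and let go of it, then give the crank exactly three full clockwise turns (seen looking at the handle end), one sweet a turn, so that the handle is back where it began and three sweets lie in the jug. Then set the jug with its sweets upright on the pan of the bench scale and let go. Spill nothing, do not tip the jug over, and leave the jar, the bowl and the check weight where they are.

Things in the scene. Friction and masses are not known exactly. Their poses are not given: they have to be found in the camera images.
- dispenser: Hand-cranked sweet dispenser, steel, fixed to the table: foot 260 x 150 mm, column, round drum 170 mm across whose face leans 35 degrees, tipped towards the robot, crank in front, clear magazine tube behind, chute to the right (-y). Origin on the table below the drum's centre; x points away from the robot (within 12 degrees), y left, z up.
- crank: Crank; no dial, click or stop. Turns a one-pocket rotor. Origin mid drum face, 190 mm over the dispenser's origin; z = the shaft, out of the face, (-0.574, 0, 0.819) in the dispenser's frame; x = along the 55 mm arm, which is 60 to 68 mm out from the face. Clockwise seen from the handle end = about -z. Needs 2 to 8 N at the handle (most just past 12 o'clock), stays where left. Starts with the arm between 5 and 10 o'clock.
- grip (a point): Middle of the crank handle's gripping length: black rubber-covered cylinder 24 mm across, 66 mm long, parallel to the shaft (leaning 35 degrees), 55 mm from the shaft. It spins freely on its pin, so the hand need not turn with it. It runs from 40 mm below to 26 mm above this point along the shaft; its lower end is 2 mm from the arm.
- handle_circle (a point): Centre of the handle's circle: on the shaft, 110 mm out from the drum's face, at (-0.063, 0, 0.280) m in the dispenser's frame, fixed to it and with its axes. The grip point goes round it at 55 mm in the plane square to the shaft. 12 o'clock is up the slope, (0.819, 0, 0.574); 3 o'clock is the dispenser's -y.
- magazine_top (a point): Top of the white cap of the upright magazine tube (42 mm across its collars, bottom at the drum). The tube stands close beyond the handle's 12 o'clock: a hand pointing straight down strikes it there; one pointing along the shaft, its fingers closing along the dispenser's y, clears it. A sweet enters the rotor's pocket at 12 o'clock; faster than about a turn a second, it may be missed.
- chute_mouth (a point): Centre of the chute's mouth, 86 mm above the table. The chute slopes from the drum to -y and ends in a down-turned hood 52 mm (x) by 43 mm (y), 60 mm tall, open below, through which the sweets drop. They leave the drum when the crank arm passes 3 to 4 o'clock.
- jug_spot (a point): Point on the table straight below the chute's mouth, where the jug's middle should stand: 20 mm in +x and 148 mm in -y from the dispenser's origin (fixed to it). The mouth is 86 mm above the table, 16 mm over the rim of a standing jug, so slide the jug in and out below it, not through it. The robot's side and the -y side are open.
- jug: White plastic measuring jug, standing on the table to the right of the dispenser at the start, 60 to 130 g: round, 74 mm across the foot, 90 mm across the rim, 70 mm tall, wall 3 mm, floor 4 mm, with a loop handle on its -x side. Origin at the centre of its underside, z up.
- jug_handle (a point): Middle of the upper part of the jug's handle, 78 mm from the jug's axis along its -x, 55 mm above its underside. The handle is a plate 12 mm thick (along the jug's y), its top 70 mm above the jug's underside, with an upright bar from 70 to 86 mm from the axis; grip it across its thickness from above.
- scale: White bench scale to the left of the dispenser, 170 mm wide and 240 mm deep, display towards the robot, a stainless pan 165 x 165 mm on top. It does not move. Origin on the table below its middle.
- scale_pan (a point): Centre of the pan's upper face, 60 mm above the table.
- jar: Bystander: closed clear jar with white cap, 72 mm across, 85 mm tall. Origin at its underside's centre.
- bowl: Bystander: small steel bowl, 110 mm across, 45 mm tall. Origin at its underside's centre.
- check_weight: Bystander: steel check weight of the scale, 500 g, 38 mm across and 62 mm tall, standing in front of the dispenser, left of the chute. Origin at its underside's centre.
- sweet1_center (a point): Centre of hard amber sweet number 1, a ball 24 mm across, 12 g; the six lie one above another in the magazine, number 1 lowest (first out).
- sweet2_center (a point): Centre of hard amber sweet number 2, a ball 24 mm across, 12 g; the six lie one above another in the magazine, number 2 counted from below.
- sweet3_center (a point): Centre of hard amber sweet number 3, a ball 24 mm across, 12 g; the six lie one above another in the magazine, number 3 counted from below.
- sweet4_center (a point): Centre of hard amber sweet number 4, a ball 24 mm across, 12 g; the six lie one above another in the magazine, number 4 counted from below.
- sweet5_center (a point): Centre of hard amber sweet number 5, a ball 24 mm across, 12 g; the six lie one above another in the magazine, number 5 counted from below.
- sweet6_center (a point): Centre of hard amber sweet number 6, a ball 24 mm across, 12 g; the six lie one above another in the magazine, number 6 at the top.
Things that resemble listed ones, but are neither listed nor needed, are in the scene too. Leave any blue or brown look-alike of the jug alone.

How it is judged:
On the way, in this order (a step that is already met when the one before it is completed fails the run):
1. the jug stands upright on the table under the chute's mouth (its axis within 40 mm of the spot) and is let go (horizontal distance between jug and jug_spot below 0.04 m and angle between jug's own z axis and vertical below 0.1 rad and height (world z) of jug below 0.006 m and contact force between the fingers and jug below 0.2 N), for 0.2 s.
2. three sweets lie in the jug, which still stands under the chute, the other three are still in the dispenser and the crank handle is within 20 mm of where it began (horizontal distance between jug and jug_spot below 0.04 m and angle between jug's own z axis and vertical below 0.1 rad and height (world z) of jug below 0.006 m and horizontal distance between each of sweet1_center, sweet2_center, sweet3_center and jug below 0.042 m and z of sweet1_center in the frame of jug between 0.008 and 0.065 m and z of sweet2_center in the frame of jug between 0.008 and 0.065 m and z of sweet3_center in the frame of jug between 0.008 and 0.065 m and height (world z) of each of sweet4_center, sweet5_center, sweet6_center above 0.19 m and distance of grip from where it was at the start of the episode below 0.02 m), for 0.2 s.
At the end, for the whole second after the job is handed in: The jug stands upright, still and released on the scale's pan, its axis within 45 mm of the pan's centre, with sweets 1 to 3 in it; sweets 4 to 6 are still in the magazine (above 190 mm) and the crank handle is within 20 mm of where it began (horizontal distance between jug and scale_pan below 0.045 m and z of jug in the frame of scale_pan between -0.004 and 0.006 m and angle between jug's own z axis and vertical below 0.1 rad and linear speed of jug below 0.02 m/s and horizontal distance between each of sweet1_center, sweet2_center, sweet3_center and jug below 0.042 m and z of sweet1_center in the frame of jug between 0.008 and 0.065 m and z of sweet2_center in the frame of jug between 0.008 and 0.065 m and z of sweet3_center in the frame of jug between 0.008 and 0.065 m and height (world z) of each of sweet4_center, sweet5_center, sweet6_center above 0.19 m and distance of grip from where it was at the start of the episode below 0.02 m and contact force between the fingers and jug below 0.2 N); the robot touches nothing.
It fails at once if a fourth sweet is let out of the dispenser (height (world z) of sweet4_center below 0.14 m).
It fails at once if the jug is tipped by more than about 35 degrees (angle between jug's own z axis and vertical above 0.6 rad).
It fails at once if the jar, the bowl or the check weight is moved by more than 30 mm (distance of any of jar, bowl, check_weight from where it was at the start of the episode above 0.03 m).
It also fails if it takes over 72 s, if anything falls off the work surface, if the arm or the gripper's body presses on something with over 40 N, if the wrist force passes 120 N, or if a joint passes its speed limit or range.

## Working session

There is one attempt and no reset: what is moved stays moved. The work goes in short steps, Python scripts to look and compute and a shell command to move; the robot and the scene stay as the last step left them, time stands still between calls to the robot, and variables do not carry over. Pictures are saved under pics/ and viewed, at most 10 in all, crops included, and the job is handed in when it is done.

```bash
ls; mkdir -p pics
cat > h.py <<'E'
import numpy as np, cv2
from cell import telemetry, imaging, robot
from scipy.spatial.transform import Rotation as Ro
def grab(n):
    p,d=imaging.capture(n); np.savez(f'pics/{n}.npz',p=p,d=d); return p,d
def load(n):
    z=np.load(f'pics/{n}.npz'); return z['p'],z['d']
def cloud(n,d):
    c=imaging.get_calibration(n);K=np.array(c['intrinsics']);k1=c['k1'];R=np.array(c['R']);t=np.array(c['t'])
    h,w=d.shape;u,v=np.meshgrid(np.arange(w),np.arange(h))
    pts=np.stack([u,v],-1).reshape(-1,1,2).astype(float)
    s=cv2.undistortPointsIter(pts,K,np.array([k1,0,0,0,0.]),None,None,(3,40,1e-8)).reshape(h,w,2)
    X=np.dstack([s*d[...,None],d])
    return (X-t)@R
E
python3 - <<'E'
from h import *
s=telemetry.observe();print(s)
for n in ('top','side'):
    p,d=grab(n); cv2.imwrite(f'pics/{n}0.png',p[...,::-1]); c=imaging.get_calibration(n);print(n,c)
E
```

```text
pics
{'time': 0.0, 'joints': array([-1.33663317,  0.43520849,  0.02497746,  1.57409738, -0.01160432,
        1.13399452, -0.07510507]), 'joint_velocities': array([ 4.15750514e-04,  1.70749141e-03, -6.86426113e-04, -1.77305179e-05,
        3.68873080e-04,  5.25014475e-04,  3.94698909e-04]), 'effort': array([ 1.61226322e-03, -6.70471358e+01,  1.02626134e+00, -3.16192424e+01,
        1.57736783e-02,  1.28196817e-02,  6.15440422e-05]), 'tool_pos': array([0.20641883, 0.58943641, 0.25553488]), 'ee_rot': array([ 1.67626802e-01,  9.85850214e-01, -7.78894608e-04, -6.15811399e-05]), 'force': array([0.52176061, 0.74933819, 0.77961254]), 'wrist_torque': array([0.00974098, 0.0651835 , 0.02594858]), 'gripper_force': 0.0, 'gripper_width': 0.08540422545227623}
top {'intrinsics': array([[422.09385791,   0.        , 283.97601476],
       [  0.        , 422.09385791, 209.17100403],
       [  0.        ,   0.        ,   1.        ]]), 'k1': -0.11764527069810049, 'R': array([[-0.0200493 , -0.99903983, -0.03895428],
       [-0.98581006,  0.02624861, -0.16579967],
       [ 0.16666297,  0.03507736, -0.98538979]]), 't': array([0.00805379, 0.63112602, 1.23292522])}
side {'intrinsics': array([[505.70224911,   0.        , 282.37822897],
       [  0.        , 505.70224911, 208.24853066],
       [  0.        ,   0.        ,   1.        ]]), 'k1': -0.0487375667770653, 'R': array([[ 0.9941556 , -0.10743945, -0.01055538],
       [-0.07923185, -0.65972566, -0.74731812],
       [ 0.07332779,  0.74378681, -0.66438258]]), 't': array([-0.56338703,  0.20467417,  1.39437411])}
```

View pics/top0.png

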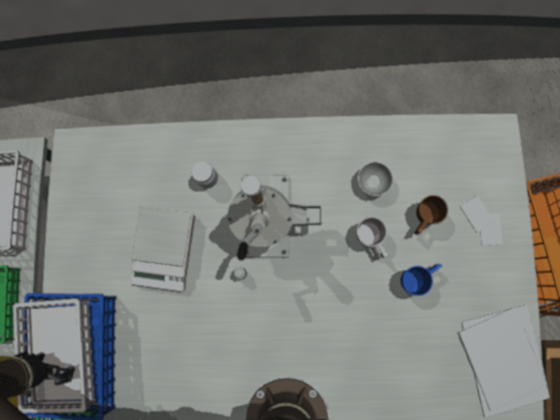

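View pics/side0.png

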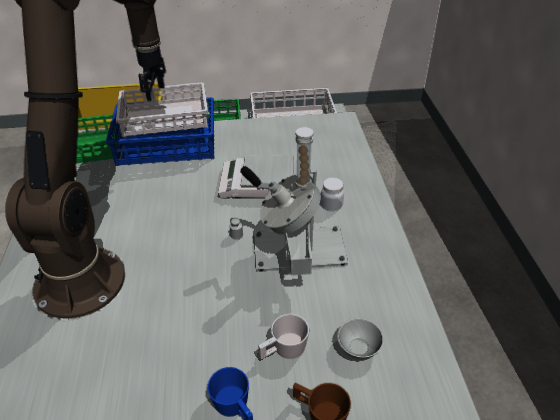

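Top view: scale at (163,250), dispenser drum at (257,218), crank handle black at (242,250), magazine cap at (250,185), chute hood at (308,215), check weight at (240,274), jar at (203,175). Candidates for the jug are white (370,232), blue (417,281), brown (432,209), and the steel bowl (375,180). I choose the white one, with its handle towards (376,254).

```bash
cat > m.py <<'E'
from h import *
from scipy.optimize import least_squares
pt,dt=load('top');ps,ds=load('side')
ct=cloud('top',dt);cs=cloud('side',ds)
def show(c,u,v,r=1):
    x=c[v-r:v+r+1,u-r:u+r+1].reshape(-1,3);return np.median(x,0).round(4)
for n,uv in dict(weight=(240,272),jar=(203,173),bowl=(375,180),cap=(250,184),scale=(163,230),table=(330,350),blk=(242,250),hood=(315,215)).items(): print(n,show(ct,*uv))
# jug
def circ(P,r0=None):
    f=lambda q:np.hypot(P[:,0]-q[0],P[:,1]-q[1])-q[2]
    s=least_squares(f,[*P[:,:2].mean(0),.045],loss='soft_l1',f_scale=.002);return s.x
for n,c,(u0,u1,v0,v1) in (('top',ct,(345,395,205,275)),('side',cs,(250,320,305,370))):
    P=c[v0:v1,u0:u1].reshape(-1,3)
    R=P[(P[:,2]>.062)&(P[:,2]<.08)]
    cc=circ(R); rr=np.hypot(*(R[:,:2]-cc[:2]).T); 
    rim=R[rr<.05];cc=circ(rim);H=R[(rr>.055)&(rr<.095)]
    hv=H[:,:2].mean(0)-cc[:2] if len(H) else np.zeros(2)
    print(n,'jug',cc.round(4),len(R),'hz',np.median(R[:,2]).round(4),'handle yaw deg of jug x',np.degrees(np.arctan2(-hv[1],-hv[0])).round(1),np.hypot(*hv).round(3),len(H))
# scale pan
for n,c in(('top',ct),('side',cs)):
    P=c.reshape(-1,3);m=(P[:,2]>.052)&(P[:,2]<.068)&(P[:,1]>.13)&(P[:,1]<.36)&(P[:,0]>.35)&(P[:,0]<.75)
    r=cv2.minAreaRect((P[m][:,:2]*1000).astype(np.float32));print(n,'pan',r,m.sum(),np.median(P[m][:,2]))
# foot
    m=(P[:,2]>.004)&(P[:,2]<.03)&(abs(P[:,1])<.16)&(P[:,0]>.4)&(P[:,0]<.75)
    print('foot z',np.percentile(P[m][:,2],[10,50,90]),cv2.minAreaRect((P[m][:,:2]*1000).astype(np.float32)))
# drum face plane (ransac)
    m=(P[:,2]>.1)&(P[:,2]<.26)&(abs(P[:,1])<.13)&(P[:,0]>.4)&(P[:,0]<.75);Q=P[m]
    rng=np.random.default_rng(0);b=0
    for i in range(3000):
        a=Q[rng.choice(len(Q),3,0)];nn=np.cross(a[1]-a[0],a[2]-a[0]);nn/=np.linalg.norm(nn)+1e-12
        if nn[2]<0:nn=-nn
        if abs(nn[2]-.819)>.06 or nn[0]>0: continue
        k=abs((Q-a[0])@nn)<.003
        if k.sum()>b:b=k.sum();B=k
    F=Q[B];ce=F.mean(0);nn=np.linalg.svd(F-ce)[2][2];nn*=np.sign(nn[2])
    print('drum n',nn.round(3),'yaw',np.degrees(np.arctan2(-nn[1],-nn[0])).round(2),'cen',ce.round(4),b, F.min(0),F.max(0))
for nm,p,(u0,u1,v0,v1) in(('t',pt,(210,410,160,290)),('s',ps,(210,360,110,370))):
    k=4 if nm=='t' else 2.3
    cv2.imwrite(f'pics/crop_{nm}.png',cv2.resize(p[v0:v1,u0:u1,::-1],None,fx=k,fy=k,interpolation=cv2.INTER_CUBIC))
E
python3 m.py
```

```text
weight [0.4436 0.1274 0.0622]
jar [0.7437 0.2368 0.0869]
bowl [ 0.7254 -0.2979  0.0038]
cap [0.6305 0.0552 0.4062]
scale [0.5746 0.3655 0.0614]
table [ 0.2031 -0.1357  0.0007]
blk [0.4938 0.0929 0.2692]
hood [ 6.192e-01 -1.025e-01  5.000e-04]
top jug [ 0.5549 -0.2659  0.0429] 184 hz 0.0691 handle yaw deg of jug x 28.2 0.071 38
side jug [ 0.5556 -0.2683  0.0429] 351 hz 0.0686 handle yaw deg of jug x 27.5 0.073 68
top pan ((564.9285888671875, 270.7193603515625), (327.567626953125, 214.49615478515625), 14.514009475708008) 1288 0.05974503420076722
foot z [0.00460162 0.01050699 0.01467252] ((575.1408081054688, -1.160858154296875), (316.9542236328125, 349.6655578613281), 89.89891052246094)
drum n [-0.575  0.012  0.818] yaw -1.16 cen [0.5821 0.05   0.1937] 1811 [ 0.51253848 -0.03030986  0.14165857] [0.65529836 0.12997192 0.24900969]
side pan ((565.4324951171875, 266.81365966796875), (328.1747131347656, 207.55580139160156), 13.931268692016602) 496 0.05969672560752574
foot z [0.00695211 0.01124913 0.01503118] ((575.0278930664062, -0.7401123046875), (349.41265869140625, 316.095947265625), 0.2809351980686188)
drum n [-0.577  0.015  0.817] yaw -1.45 cen [0.576  0.0328 0.1888] 1180 [ 0.51247514 -0.03570299  0.14194155] [0.66028038 0.12914955 0.25041449]
```

Run:
```python
import cv2
p=cv2.imread('pics/crop_t.png');print(p.shape)
```

```text
(520, 800, 3)
```

View pics/crop_t.png

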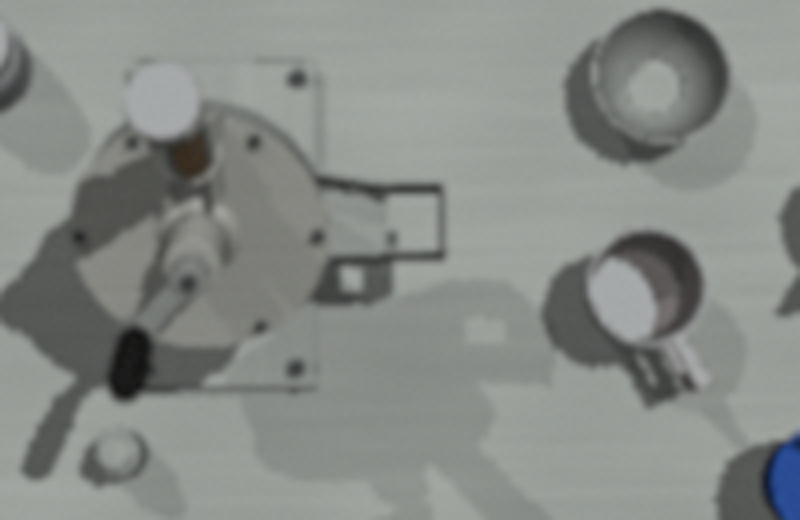

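The crop shows that the white jug's rim is centred at crop (647,290) and its loop handle runs towards (690,370). It is clearly neither blue nor brown. The hood outline is at crop (388–443, 185–258), and the crank arm points to about 8 o'clock, with the black grip at crop (130,362).

```bash
cat > m2.py <<'E'
from h import *
pt,dt=load('top');ps,ds=load('side')
ct=cloud('top',dt);cs=cloud('side',ds)
psi=np.radians(-1.3);Rd=Ro.from_euler('z',psi).as_matrix();n=Rd@[-.574,0,.819];up=Rd@[.819,0,.574];yd=Rd@[0,1,0]
for nm,p,c in(('top',pt,ct),('side',ps,cs)):
    P=c.reshape(-1,3);g=p.reshape(-1,3)
    # drum circle in-plane
    m=(P[:,2]>.13)&(P[:,2]<.25)&(abs(P[:,1]-.05)<.1)&(P[:,0]>.45)&(P[:,0]<.7)
    Q=P[m];o=np.array([.582,.048,.19]);k=abs((Q-o)@n)<.004;Q=Q[k];a=np.c_[(Q-o)@up,(Q-o)@yd]
    print(nm,'drum inplane pct',np.percentile(a,[0,.5,1,99,99.5,100],axis=0).round(4).T)
    # black handle
    m=(g.max(1)<45)&(P[:,2]>.2)&(P[:,2]<.32)&(abs(P[:,0]-.49)<.08)&(abs(P[:,1]-.08)<.08);Q=P[m]
    o=np.array([.582,.048,.19]);q=Q-o
    print(' handle n=',m.sum(),'along shaft',np.percentile(q@n,[2,98]).round(3),'up',np.percentile(q@up,[2,50,98]).round(4),'y',np.percentile(q@yd,[2,50,98]).round(4))
    # hood
    m=(P[:,2]>.136)&(P[:,2]<.155)&(P[:,1]<-.065)&(P[:,1]>-.14)&(abs(P[:,0]-.6)<.06);Q=P[m]
    print(' hood',m.sum(),Q.min(0).round(4),Q.max(0).round(4))
    m=((P[:,2]>.056)&(P[:,2]<.064)).reshape(c.shape[:2]).astype(np.uint8)
    N,L,S,C=cv2.connectedComponentsWithStats(m)
    u,v=(163,235) if nm=='top' else (252,178)
    l=L[v,u]; Q=c[L==l]; print(' pan',l,len(Q),cv2.minAreaRect((Q[:,:2]*1000).astype(np.float32)),Q[:,:2].mean(0))
    m=(P[:,2]>.395)&(P[:,2]<.415)&(abs(P[:,1]-.05)<.06)&(P[:,0]>.5)&(P[:,0]<.75);print(' cap',P[m].min(0),P[m].max(0))
E
python3 m2.py
```

```text
top drum inplane pct [[-0.0842 -0.0825 -0.0796  0.081   0.0837  0.0876]
 [-0.0781 -0.0755 -0.073   0.0895  0.0918  0.0942]]
 handle n= 118 along shaft [0.084 0.136] up [-0.039  -0.0285 -0.0249] y [0.0333 0.0429 0.0522]
 hood 30 [ 0.5763 -0.1139  0.1362] [ 0.6265 -0.0853  0.1477]
 pan 7 2400 ((556.5027465820312, 372.5143127441406), (165.59030151367188, 164.12060546875), 81.87639617919922) [0.5557862  0.37191614]
 cap [0.60589744 0.03524023 0.39957608] [0.64975154 0.07590446 0.40985473]
side drum inplane pct [[-0.0843 -0.0827 -0.08    0.0897  0.093   0.0967]
 [-0.0836 -0.0801 -0.0793  0.0903  0.0925  0.0977]]
 handle n= 195 along shaft [0.07  0.134] up [-0.0438 -0.0322 -0.0106] y [0.0086 0.0351 0.0475]
 hood 61 [ 0.577  -0.1208  0.1362] [ 0.6274 -0.1094  0.1472]
 pan 0 232956 ((335.1761474609375, 608.2664794921875), (2971.18701171875, 3142.892578125), 0.23721113801002502) [0.70384679 0.5709454 ]
 cap [0.60716586 0.02888379 0.39531379] [0.65039567 0.07579701 0.40996822]
```

```bash
cat >> h.py <<'E'
def down(yaw_y_dir):  # tool down, tool y along given world horizontal dir
    y=np.array([*yaw_y_dir,0.]);y/=np.linalg.norm(y);z=np.array([0,0,-1.]);return np.c_[np.cross(y,z),y,z]
def rel(pos,R,s=None):
    s=s or telemetry.observe();R0=Ro.from_quat(s['ee_rot']).as_matrix()
    print('t',round(s['time'],2),'pos',s['tool_pos'].round(4),'rv',Ro.from_matrix(R0.T@R).as_rotvec().round(3),'cm',(100*R0.T@(np.array(pos)-s['tool_pos'])).round(2),'joints',s['joints'].round(2),'F',s['force'].round(1),'w',round(s['gripper_width'],4))
a=np.radians(27.8);JUGR=down((np.sin(a),-np.cos(a)))
psi=np.radians(-1.3);Rd=Ro.from_euler('z',psi).as_matrix();O=np.array([.584,.052,0])
E
python3 -c "
from h import *
rel((.38,.13,.27),JUGR);rel((.485,-.304,.2),JUGR)"
```

```text
t 0.1 pos [0.2065 0.5895 0.2556] rv [-1.000e-03  2.000e-03  2.319e+00] cm [-31.57 -37.63  -1.38] joints [-1.34  0.44  0.03  1.57 -0.01  1.13 -0.08] F [ 0.2 -0.3  0.1] w 0.0855
t 0.1 pos [0.2065 0.5895 0.2556] rv [-1.000e-03  2.000e-03  2.319e+00] cm [-55.82 -75.11   5.68] joints [-1.34  0.44  0.03  1.57 -0.01  1.13 -0.08] F [ 0.2 -0.3  0.1] w 0.0855
```

```bash
python3 -m jog '[0,0,0.12,-2.5,-3,-0.1,100, 0,0,0.24,-5,-6,-0.2,100, 0,0,0.36,-7.5,-9,-0.3,100, 0,0,0.48,-10,-12,-0.4,100, 0,0,0.6,-12.5,-15,-0.6,100, 0,0,0.72,-15,-18,-0.8,100, 0,0,0.84,-17.5,-21,-1,100, 0,0,0.96,-20,-24,-1,100, 0,0,1.08,-22.5,-27,-1.2,100, 0,0,1.2,-25,-30,-1.4,100]' 40
python3 -c "
from h import *
rel((.38,.13,.27),JUGR);rel((.485,-.304,.2),JUGR)"
```

```text
time: 0.93
tool_pos: [0.3433, 0.2221, 0.2702]
ee_rot: [0.697, 0.717, -0.0, -0.0]
force: [0.9, -0.0, -0.4]
gripper_width: 0.0854
gripper_force: 0.0
t 0.93 pos [0.3433 0.2221 0.2702] rv [-0.     0.     1.114] cm [-9.31  3.41  0.02] joints [-1.06  0.05  0.38  2.06 -0.02  1.04 -0.64] F [ 0.9 -0.  -0.4] w 0.0854
t 0.93 pos [0.3433 0.2221 0.2702] rv [-0.     0.     1.114] cm [-52.99  12.68   7.01] joints [-1.06  0.05  0.38  2.06 -0.02  1.04 -0.64] F [ 0.9 -0.  -0.4] w 0.0854
```

```bash
python3 -m jog '[0,0,0.12,-4,0.6,0,100, 0,0,0.24,-8,1.2,0,100, 0,0,0.36,-12,1.8,0,100, 0,0,0.48,-16,2.4,0,100, 0,0,0.6,-20,3.2,0.5,100, 0,0,0.72,-24,4,1,100, 0,0,0.84,-28,5,1.5,100, 0,0,0.96,-32,6,2,100, 0,0,1.08,-36,7,2.5,100, 0,0,1.11,-40,8.5,3,100]' 40
python3 -c "
from h import *
rel((.485,-.304,.2),JUGR)"
```

```text
time: 1.77
tool_pos: [0.4409, -0.1736, 0.2402]
ee_rot: [0.97, 0.241, 0.0, -0.0]
force: [1.7, 1.5, 0.7]
gripper_width: 0.0856
gripper_force: 0.0
t 1.77 pos [ 0.4409 -0.1736  0.2402] rv [-0.    -0.001  0.002] cm [-2.21 13.59  4.02] joints [-0.44  0.25  0.87  2.   -0.23  0.99 -0.54] F [1.7 1.5 0.7] w 0.0856
```

```bash
python3 -m jog '[0,0,0,-0.6,3.4,1,100, 0,0,0,-1.1,6.8,2,100, 0,0,0,-1.7,10.2,3,100, 0,0,0,-2.2,13.6,4,100, 0,0,0,-2.2,13.6,6,100, 0,0,0,-2.2,13.6,8,100, 0,0,0,-2.2,13.6,10,100, 0,0,0,-2.2,13.6,11,100, 0,0,0,-2.2,13.6,11,100, 0,0,0,-2.2,13.6,11,100]' 40
cat > look.py <<'E'
from h import *
rel((.485,-.304,.058),JUGR)
p,d=grab('side');p2,d2=grab('top')
A=cv2.resize(p[240:380,190:370,::-1],None,fx=3.2,fy=3.2,interpolation=cv2.INTER_CUBIC)
cv2.imwrite('pics/jug1.png',A)
E
python3 look.py
```

```text
time: 2.6
tool_pos: [0.4864, -0.3016, 0.1305]
ee_rot: [0.97, 0.245, -0.0, -0.0]
force: [0.9, 0.4, 0.8]
gripper_width: 0.0855
gripper_force: 0.0
t 2.6 pos [ 0.4864 -0.3016  0.1305] rv [-0.001  0.001  0.01 ] cm [-0.24  0.15  7.25] joints [-0.04  0.57  0.73  1.89 -0.49  0.87 -0.14] F [0.9 0.4 0.8] w 0.0855
```

View pics/jug1.png

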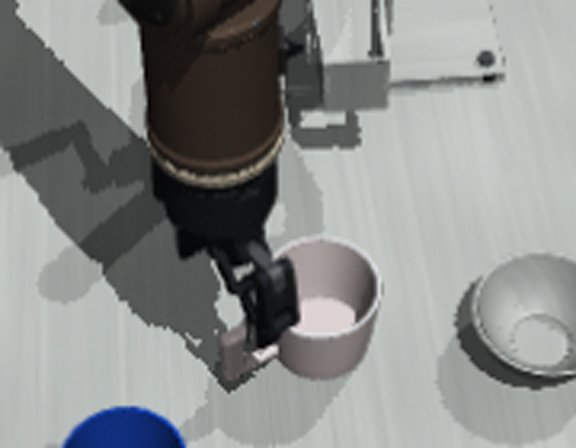

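The crop shows the open fingers above the jug's handle: the handle plate is at crop (245,355) and the fingers at (265,305). The rim at (325,300) is clear, so I descend and close.

```bash
python3 -m jog '[0,0,0.01,-0.2,0.15,1.5,100, 0,0,0.01,-0.2,0.15,3,100, 0,0,0.01,-0.2,0.15,4.5,100, 0,0,0.01,-0.2,0.15,6,100, 0,0,0.01,-0.2,0.15,7.2,100, 0,0,0.01,-0.2,0.15,7.2,100, 0,0,0.01,-0.2,0.15,7.2,0, 0,0,0.01,-0.2,0.15,7.2,0, 0,0,0.01,-0.2,0.15,7.2,0, 0,0,0.01,-0.2,0.15,7.2,0]' 40
python3 -m jog '[0,0,0,0,0,0,0, 0,0,0,0,0,0,0, 0,0,0,0,0,0,0, 0,0,0,0,0,0,0, 0,0,0,0,0,0,0, 0,0,0,0,0,-0.1,0, 0,0,0,0,0,-0.2,0, 0,0,0,0,0,-0.3,0, 0,0,0,0,0,-0.4,0, 0,0,0,0,0,-0.4,0]' 40
python3 -c "
from h import *
p,d=grab('side');c=cloud('side',d)
P=c.reshape(-1,3);m=(P[:,2]>.06)&(P[:,2]<.082)&(np.hypot(P[:,0]-.555,P[:,1]+.267)<.049);Q=P[m]
print(m.sum(),Q.min(0),Q.max(0),Q.mean(0));rel((.5,-.3,.058),JUGR)"
```

```text
time: 3.53
tool_pos: [0.486, -0.3042, 0.0593]
ee_rot: [0.971, 0.24, 0.001, 0.0]
force: [0.4, -0.3, -0.0]
gripper_width: 0.0384
gripper_force: 0.0
time: 4.37
tool_pos: [0.4855, -0.304, 0.0625]
ee_rot: [0.971, 0.24, -0.0, 0.0]
force: [0.4, 0.2, -0.4]
gripper_width: 0.0117
gripper_force: 41.2
289 [ 0.51377767 -0.31343092  0.06000745] [ 0.59986999 -0.22114019  0.07916632] [ 0.56167134 -0.26950703  0.06929329]
t 4.42 pos [ 0.4855 -0.304   0.0625] rv [ 0.     0.    -0.001] cm [1.47 0.33 0.45] joints [ 0.03  0.66  0.65  1.93 -0.58  0.74 -0.07] F [-0.2 -0.2 -0.7] w 0.0116
```

```bash
cat >> h.py <<'E'
def downx(ang): # tool x at world yaw ang (deg), pointing down
    g=np.radians(ang);x=np.array([np.cos(g),np.sin(g),0]);z=np.array([0,0,-1.]);return np.c_[x,np.cross(z,x),z]
E
python3 -c "
from h import *
R=downx(-1.3);print(O+Rd@[.02,-.148,0])
rel((.495,-.2,.0625),R);rel((.5174,-.096,.0625),R)"
```

```text
[ 0.60063713 -0.09641565  0.        ]
t 4.42 pos [ 0.4855 -0.304   0.0625] rv [0.    0.    0.507] cm [ 5.68 -8.76 -0.  ] joints [ 0.03  0.66  0.65  1.93 -0.58  0.74 -0.07] F [-0.2 -0.2 -0.7] w 0.0116
t 4.42 pos [ 0.4855 -0.304   0.0625] rv [0.    0.    0.507] cm [ 12.51 -16.91  -0.  ] joints [ 0.03  0.66  0.65  1.93 -0.58  0.74 -0.07] F [-0.2 -0.2 -0.7] w 0.0116
```

```bash
python3 -m jog '[0,0,0.06,0.6,-0.9,0,0, 0,0,0.12,1.2,-1.8,0,0, 0,0,0.18,1.8,-2.7,0,0, 0,0,0.24,2.4,-3.6,0,0, 0,0,0.3,3,-4.5,0,0, 0,0,0.36,3.6,-5.4,0,0, 0,0,0.42,4.2,-6.3,0,0, 0,0,0.47,4.7,-7.2,0,0, 0,0,0.5,5.2,-8,0,0, 0,0,0.507,5.7,-8.8,0,0]' 40
python3 -c "
from h import *
R=downx(-1.3)
rel((.5174,-.096,.0585),R)"
```

```text
time: 5.25
tool_pos: [0.4949, -0.1988, 0.0623]
ee_rot: [1.0, -0.012, -0.0, 0.0]
force: [-0.3, 0.6, -0.7]
gripper_width: 0.0114
gripper_force: 41.2
t 5.25 pos [ 0.4949 -0.1988  0.0623] rv [ 0.     0.    -0.001] cm [  2.   -10.33   0.38] joints [-0.27  0.66  0.8   2.04 -0.71  0.74 -0.61] F [-0.3  0.6 -0.7] w 0.0114
```

```bash
python3 -m jog '[0,0,0,0.3,-1.4,0,0, 0,0,0,0.6,-2.8,0,0, 0,0,0,0.9,-4.2,0,0, 0,0,0,1.2,-5.6,0,0, 0,0,0,1.4,-7,0,0, 0,0,0,1.6,-8.2,0,0, 0,0,0,1.8,-9.3,0,0, 0,0,0,2,-10.3,0,0, 0,0,0,2,-10.3,0.25,0, 0,0,0,2,-10.3,0.45,0]' 40
cat > look.py <<'E'
from h import *
rel((.5174,-.096,.0585),downx(-1.3))
p,d=grab('side');p2,d2=grab('top')
A=cv2.resize(p[180:320,200:380,::-1],None,fx=3.2,fy=3.2,interpolation=cv2.INTER_CUBIC)
cv2.imwrite('pics/jug2.png',A)
for n,dd in(('side',d),('top',d2)):
    P=cloud(n,dd).reshape(-1,3);m=(P[:,2]>.055)&(P[:,2]<.08)&(np.hypot(P[:,0]-.596,P[:,1]+.098)<.06);Q=P[m]
    print(n,m.sum(),np.percentile(Q,[2,98],axis=0))
E
python3 look.py
```

```text
time: 6.08
tool_pos: [0.5171, -0.0962, 0.058]
ee_rot: [1.0, -0.01, -0.0, -0.001]
force: [-8.0, 6.9, 21.1]
gripper_width: 0.0111
gripper_force: 44.6
t 6.08 pos [ 0.5171 -0.0962  0.058 ] rv [-0.001  0.     0.002] cm [ 0.03 -0.02 -0.05] joints [-0.47  0.67  0.81  2.06 -0.74  0.73 -0.78] F [-8.   6.9 21.1] w 0.0111
side 242 [[ 0.5390747  -0.14328881  0.05563982]
 [ 0.6385833  -0.06031855  0.07235421]]
top 2 [[ 0.62226179 -0.12892566  0.05886217]
 [ 0.62878576 -0.07471294  0.07171492]]
```

View pics/jug2.png

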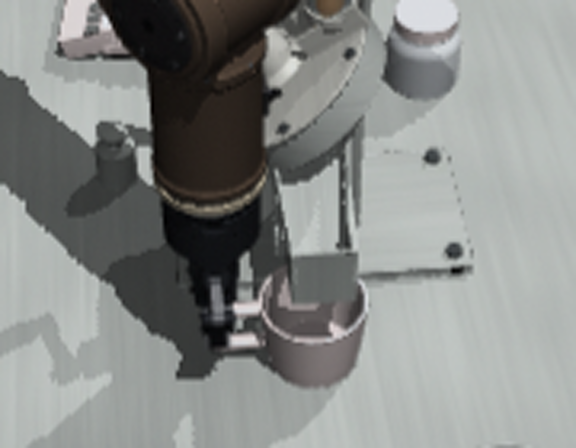

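The jug stands under the hood: rim at crop (315,305), hood bottom at (325,295). I release it.

```bash
python3 -m jog '[0,0,0,0,0,-0.05,0, 0,0,0,0,0,-0.1,0, 0,0,0,0,0,-0.1,40, 0,0,0,0,0,-0.1,40, 0,0,0,0,0,-0.1,40, 0,0,0,0,0,-0.1,40, 0,0,0,-0.3,0,-1,40, 0,0,0,-0.8,0,-3,40, 0,0,0,-1.5,0,-5,40, 0,0,0,-3,0,-7.5,60]' 40
cat > crank.py <<'E'
from h import *
psn=Rd@[-.574,0,.819]
xu=Rd@[.819,0,.574]
CR=np.c_[xu, Rd@[0,-1,0], -psn]  # tool x=up slope, y=-y, z=-shaft
HC=O+Rd@[-.063,0,.280]
if __name__=='__main__':
    print(np.linalg.det(CR),HC)
    p,d=grab('side');p2,d2=grab('top')
    for n,pp,dd in(('side',p,d),('top',p2,d2)):
        P=cloud(n,dd).reshape(-1,3);g=pp.reshape(-1,3)
        q=P-HC;m=(g.max(1)<60)&(abs(q@psn)<.035)&(np.hypot(q@xu,q@Rd[:,1])<.075);
        if m.sum()==0: continue
        Q=q[m];print(n,m.sum(),'up',np.percentile(Q@xu,[3,50,97]).round(4),'y',np.percentile(Q@Rd[:,1],[3,50,97]).round(4),'s',np.percentile(Q@psn,[3,97]).round(4))
    grip=HC+xu*-.038+Rd[:,1]*.039
    print('grip',grip)
    rel(grip+psn*.10+[-.0,0,0],CR); rel(grip+psn*.006,CR)
E
python3 crank.py
```

```text
time: 7.02
tool_pos: [0.4875, -0.0965, 0.1337]
ee_rot: [1.0, -0.011, -0.0, 0.0]
force: [0.4, 0.1, 0.5]
gripper_width: 0.045
gripper_force: 0.0
1.0002369999999998 [0.52101622 0.0534293  0.28      ]
top 134 up [-0.0397 -0.0305 -0.0269] y [0.0286 0.0382 0.0499] s [-0.0273  0.0275]
grip [0.49078703 0.09312534 0.258188  ]
t 7.12 pos [ 0.4866 -0.0972  0.1359] rv [-0.     0.608 -0.002] cm [ -5.72 -19.05 -20.42] joints [-0.6   0.52  0.97  2.08 -0.59  0.84 -0.88] F [-0.5  0.6 -0.3] w 0.0511
t 7.12 pos [ 0.4866 -0.0972  0.1359] rv [-0.     0.608 -0.002] cm [ -0.34 -19.05 -12.71] joints [-0.6   0.52  0.97  2.08 -0.59  0.84 -0.88] F [-0.5  0.6 -0.3] w 0.0511
```

```bash
python3 -m jog '[0,0.1,0,-1.2,0,-4,70, 0,0.2,0,-2.4,0,-8,70, 0,0.3,0,-3.6,0,-12,70, 0,0.4,0,-4.8,0,-16,70, 0,0.5,0,-5.7,-1,-19.5,70, 0,0.608,0,-5.7,-4.6,-20.4,70, 0,0.608,0,-5.7,-8.2,-20.4,70, 0,0.608,0,-5.7,-11.8,-20.4,70, 0,0.608,0,-5.7,-15.4,-20.4,70, 0,0.608,0,-5.7,-19,-20.4,70]' 40
python3 -c "
from crank import *
grip=HC+xu*-.039+Rd[:,1]*.039
rel(grip+psn*.10,CR);rel(grip+psn*.006,CR)"
```

```text
time: 7.95
tool_pos: [0.434, 0.0245, 0.3181]
ee_rot: [0.953, -0.012, 0.302, 0.002]
force: [0.4, -1.9, -0.1]
gripper_width: 0.0596
gripper_force: 0.0
t 7.95 pos [0.434  0.0245 0.3181] rv [-0.001 -0.002 -0.003] cm [ 0.97 -6.99 -1.91] joints [-0.68 -0.29  0.25  2.36  0.61  0.57 -2.45] F [ 0.4 -1.9 -0.1] w 0.0596
t 7.95 pos [0.434  0.0245 0.3181] rv [-0.001 -0.002 -0.003] cm [ 0.94 -6.98  7.49] joints [-0.68 -0.29  0.25  2.36  0.61  0.57 -2.45] F [ 0.4 -1.9 -0.1] w 0.0596
```

```bash
python3 -m jog '[0,0,-0.12,0.2,-1,-0.3,70, 0,0,-0.24,0.4,-2,-0.6,70, 0,0,-0.36,0.6,-3,-1,70, 0,0,-0.48,0.8,-4,-1.4,70, 0,0,-0.6,0.9,-5,-1.6,70, 0,0,-0.72,0.9,-6,-1.9,70, 0,0,-0.84,0.9,-7,-1.9,70, 0,0,-0.96,0.9,-7,-1.9,70, 0,0,-1.08,0.9,-7,-1.9,70, 0,0,-1.2,0.9,-7,-1.9,70]' 40
python3 -c "
from crank import *
grip=HC+xu*-.039+Rd[:,1]*.039
rel(grip+psn*.10,CR@np.diag([-1,-1,1]));rel(grip+psn*.006,CR)"
```

```text
time: 8.78
tool_pos: [0.4332, 0.095, 0.3378]
ee_rot: [0.792, 0.532, 0.244, 0.172]
force: [0.3, 0.6, -1.5]
gripper_width: 0.0594
gripper_force: 0.0
t 8.78 pos [0.4332 0.095  0.3378] rv [-0.003 -0.002 -1.935] cm [-0.03  0.06 -0.17] joints [-0.98 -0.28  0.28  2.3   0.71  0.75 -1.51] F [ 0.3  0.6 -1.5] w 0.0594
t 8.78 pos [0.4332 0.095  0.3378] rv [-0.002  0.003  1.206] cm [-0.02  0.09  9.23] joints [-0.98 -0.28  0.28  2.3   0.71  0.75 -1.51] F [ 0.3  0.6 -1.5] w 0.0594
```

```bash
python3 -m jog '[0,0,-0.12,0,0,0,70, 0,0,-0.24,0,0,0,70, 0,0,-0.36,0,0,0,70, 0,0,-0.48,0,0,0,70, 0,0,-0.6,0,0,0,70, 0,0,-0.72,0,0,0,70, 0,0,-0.84,0,0,0,70, 0,0,-0.96,0,0,0,70, 0,0,-1.08,0,0,0,70, 0,0,-1.2,0,0,0,70]' 40
python3 -m jog '[0,0,-0.12,0,0,0,70, 0,0,-0.24,0,0,0,70, 0,0,-0.36,0,0,0,70, 0,0,-0.48,0,0,0,70, 0,0,-0.6,0,0,0,70, 0,0,-0.72,0,0,0,70, 0,0,-0.735,0,0,1,70, 0,0,-0.735,0,0,2,70, 0,0,-0.735,0,0,2,70, 0,0,-0.735,0,0,2,70]' 40
cat > look3.py <<'E'
from crank import *
p,d=grab('top');ps,ds=grab('side')
A=cv2.resize(ps[120:260,180:360,::-1],None,fx=3,fy=3,interpolation=cv2.INTER_CUBIC)
B=cv2.resize(p[200:290,200:290,::-1],(420,420),interpolation=cv2.INTER_CUBIC)
B=np.hstack([A[:420],B])[:, :960];B=cv2.resize(B,None,fx=.83,fy=.83);cv2.imwrite('pics/crank1.png',B)
grip=HC+xu*-.039+Rd[:,1]*.039
for n,pp,dd in(('side',ps,ds),('top',p,d)):
    P=cloud(n,dd).reshape(-1,3);q=P-grip
    m=(pp.reshape(-1,3).max(1)<60)&(q@psn<.03)&(q@psn>-.04)&(np.hypot(q@xu,q@Rd[:,1])<.035);Q=q[m]
    if len(Q):print(n,m.sum(),'up',np.percentile(Q@xu,[3,50,97]).round(4),'y',np.percentile(Q@Rd[:,1],[3,50,97]).round(4),'s',np.percentile(Q@psn,[3,97]).round(4))
rel(grip+psn*.006,CR@np.diag([-1,-1,1]))
E
python3 look3.py
```

```text
time: 9.62
tool_pos: [0.4333, 0.0948, 0.3378]
ee_rot: [0.353, 0.886, 0.104, 0.28]
force: [0.3, 0.1, 0.5]
gripper_width: 0.06
gripper_force: 0.0
time: 10.45
tool_pos: [0.4445, 0.0944, 0.3213]
ee_rot: [0.014, 0.954, -0.003, 0.299]
force: [-0.6, 0.6, 0.1]
gripper_width: 0.0601
gripper_force: 0.0
side 197 up [-0.0074  0.0047  0.0128] y [-0.0139 -0.0083  0.0039] s [-0.035   0.0252]
top 138 up [-0.0015  0.0086  0.0122] y [-0.0103 -0.0006  0.0107] s [-0.0277  0.0267]
t 10.55 pos [0.4447 0.0948 0.3218] rv [ 0.    -0.003 -0.007] cm [-0.05 -0.06  7.26] joints [-1.37 -0.33  0.6   2.33  0.88  0.82  0.25] F [-0.2 -0.6  0.8] w 0.0597
```

View pics/crank1.png

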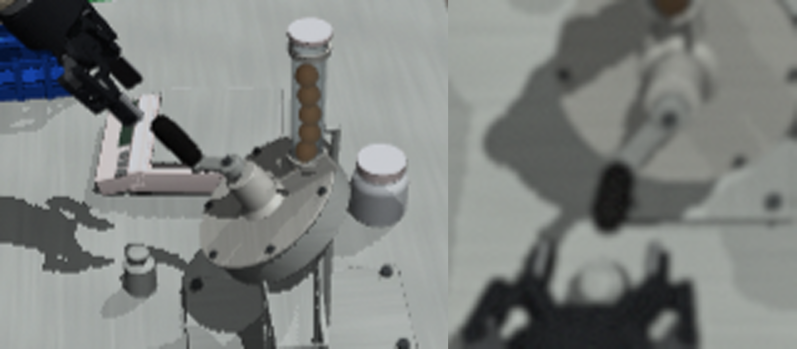

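The picture shows the fingers straddling the line of the black handle. In the side half the handle is at (178,140) with the fingers above it on the same axis. In the top half the fingers are centred at (603,255) and the handle is at (613,195). Grip position confirmed to about 1 mm.

```bash
python3 -m jog '[0,0,0,0,0,1,70, 0,0,0,0,0,2,70, 0,0,0,0,-0.05,3,70, 0,0,0,0,-0.05,4,70, 0,0,0,0,-0.05,5,70, 0,0,0,0,-0.05,6,70, 0,0,0,0,-0.05,7,70, 0,0,0,0,-0.05,7.2,70, 0,0,0,0,-0.05,7.2,0, 0,0,0,0,-0.05,7.2,0]' 40
python3 -m jog '[0,0,0,0,0,0,0, 0,0,0,0,0,0,0, 0,0,0,0,0,0,0, 0,0,0,0,0,0,0, 0,0,0,0,0,0,0, 0,0,0,0,0,0,0, 0,0,0,0,0,0,0, 0,0,0,0,0,0,0, 0,0,0,0,0,0,0, 0,0,0,0,0,0,0]' 40
python3 -c "
from crank import *
grip=HC+xu*-.039+Rd[:,1]*.039
rel(grip+psn*.006,CR@np.diag([-1,-1,1]))
R0=Ro.from_quat(telemetry.observe()['ee_rot']).as_matrix()
g=telemetry.observe()['tool_pos']+R0[:,2]*.006; q=g-HC;print('grip rel HC up,y,s',q@xu,q@Rd[:,1],q@psn)
th0=np.arctan2(q@Rd[:,1],q@xu) # angle from 12 toward 9
print('angle ccw from 12 deg',np.degrees(th0),np.hypot(q@xu,q@Rd[:,1]))
"
```

```text
time: 11.38
tool_pos: [0.4858, 0.0935, 0.2628]
ee_rot: [0.014, 0.954, -0.002, 0.299]
force: [-0.1, 0.4, 0.5]
gripper_width: 0.0366
gripper_force: 0.0
time: 12.22
tool_pos: [0.4858, 0.0941, 0.2631]
ee_rot: [0.014, 0.954, -0.001, 0.3]
force: [-5.8, 0.5, 6.4]
gripper_width: 0.0231
gripper_force: 38.6
t 12.22 pos [0.4858 0.0941 0.2631] rv [ 0.002 -0.003 -0.006] cm [-0.03 -0.09  0.09] joints [-1.36 -0.13  0.82  2.38  0.95  0.49  0.25] F [-5.8  0.5  6.4] w 0.0231
grip rel HC up,y,s -0.03927826804374974 0.03990934938153929 0.0008727059699379455
angle ccw from 12 deg 134.5433941202708 0.05599587938924098
```

```bash
python3 -c "
import numpy as np
for s in (135,15,-105):
    f=np.radians(s-12*np.arange(1,11));o=np.radians(s)
    print(s,', '.join(f'0,0,0,{a:.2f},{b:.2f},0,0' for a,b in zip(-5.5*(np.cos(f)-np.cos(o)),5.5*(np.sin(f)-np.sin(o)))))
"
```

```text
135 0,0,0,-0.89,0.72,0,0, 0,0,0,-1.92,1.25,0,0, 0,0,0,-3.03,1.54,0,0, 0,0,0,-4.18,1.60,0,0, 0,0,0,-5.31,1.42,0,0, 0,0,0,-6.39,1.01,0,0, 0,0,0,-7.35,0.39,0,0, 0,0,0,-8.16,-0.43,0,0, 0,0,0,-8.79,-1.39,0,0, 0,0,0,-9.20,-2.47,0,0
15 0,0,0,-0.18,-1.14,0,0, 0,0,0,-0.12,-2.28,0,0, 0,0,0,0.18,-3.39,0,0, 0,0,0,0.70,-4.42,0,0, 0,0,0,1.42,-5.31,0,0, 0,0,0,2.32,-6.04,0,0, 0,0,0,3.34,-6.56,0,0, 0,0,0,4.45,-6.86,0,0, 0,0,0,5.60,-6.92,0,0, 0,0,0,6.74,-6.74,0,0
-105 0,0,0,1.07,0.41,0,0, 0,0,0,2.04,1.04,0,0, 0,0,0,2.85,1.85,0,0, 0,0,0,3.48,2.82,0,0, 0,0,0,3.89,3.89,0,0, 0,0,0,4.07,5.02,0,0, 0,0,0,4.01,6.17,0,0, 0,0,0,3.71,7.28,0,0, 0,0,0,3.19,8.31,0,0, 0,0,0,2.47,9.20,0,0
```

```bash
python3 -m jog '[0,0,0,-0.9,0.7,0,0, 0,0,0,-1.9,1.25,0,0, 0,0,0,-3.05,1.55,0,0, 0,0,0,-4.2,1.6,0,0, 0,0,0,-5.3,1.4,0,0, 0,0,0,-6.4,1,0,0, 0,0,0,-7.35,0.4,0,0, 0,0,0,-8.15,-0.45,0,0, 0,0,0,-8.8,-1.4,0,0, 0,0,0,-9.2,-2.45,0,0]' 40
cat > st.py <<'E'
from crank import *
s=telemetry.observe();R0=Ro.from_quat(s['ee_rot']).as_matrix();q=s['tool_pos']+R0[:,2]*.006-HC
u,y=q@xu,q@Rd[:,1];print('t',s['time'],'up,y,s',np.round([u,y,q@psn],4),'phi',np.degrees(np.arctan2(y,u)).round(1),'r',np.hypot(u,y).round(4),'F up,y,s',np.round([s['force']@xu,s['force']@Rd[:,1],s['force']@psn],1),'j',s['joints'].round(2))
E
python3 st.py
```

```text
time: 13.05
tool_pos: [0.5631, 0.0694, 0.3178]
ee_rot: [0.012, 0.953, 0.0, 0.302]
force: [7.2, 4.2, -0.0]
gripper_width: 0.0229
gripper_force: 40.3
t 13.05 up,y,s [0.0559 0.0169 0.0011] phi 16.8 r 0.0584 F up,y,s [ 5.8  4.4 -4.1] j [-1.41 -0.08  1.06  2.18  0.6   0.48  0.75]
```

```bash
cat > /tmp/c.py <<'E'
import numpy as np,sys
# args: start up,y (cm, commanded, rel centre), phi list start,step
def rows(u0,y0,s,st,n=10):
    f=np.radians(s-st*np.arange(1,n+1))
    print(s,', '.join(f'0,0,0,{a:.2f},{b:.2f},0,0' for a,b in zip(-(5.5*np.cos(f)-u0),5.5*np.sin(f)-y0)))
E
cd /tmp; python3 -c "
from c import *
rows(5.03,1.13,12.7,12)
P=lambda d:(5.5*np.cos(np.radians(d)),5.5*np.sin(np.radians(d)))
for s,st in((-107.3,11.33),(139.4,12),(19.4,12),(-100.6,12)): rows(*P(s),s,st)
"
```

```text
12.7 0,0,0,-0.47,-1.06,0,0, 0,0,0,-0.36,-2.21,0,0, 0,0,0,-0.02,-3.31,0,0, 0,0,0,0.54,-4.31,0,0, 0,0,0,1.30,-5.17,0,0, 0,0,0,2.22,-5.86,0,0, 0,0,0,3.27,-6.34,0,0, 0,0,0,4.39,-6.59,0,0, 0,0,0,5.54,-6.61,0,0, 0,0,0,6.67,-6.38,0,0
-107.3 0,0,0,1.00,0.42,0,0, 0,0,0,1.90,1.04,0,0, 0,0,0,2.66,1.81,0,0, 0,0,0,3.25,2.72,0,0, 0,0,0,3.65,3.73,0,0, 0,0,0,3.85,4.80,0,0, 0,0,0,3.83,5.88,0,0, 0,0,0,3.60,6.95,0,0, 0,0,0,3.16,7.94,0,0, 0,0,0,2.54,8.83,0,0
139.4 0,0,0,-0.84,0.79,0,0, 0,0,0,-1.82,1.39,0,0, 0,0,0,-2.90,1.77,0,0, 0,0,0,-4.04,1.92,0,0, 0,0,0,-5.19,1.83,0,0, 0,0,0,-6.29,1.50,0,0, 0,0,0,-7.30,0.95,0,0, 0,0,0,-8.17,0.20,0,0, 0,0,0,-8.87,-0.71,0,0, 0,0,0,-9.36,-1.75,0,0
19.4 0,0,0,-0.27,-1.12,0,0, 0,0,0,-0.29,-2.27,0,0, 0,0,0,-0.08,-3.40,0,0, 0,0,0,0.36,-4.46,0,0, 0,0,0,1.01,-5.41,0,0, 0,0,0,1.85,-6.20,0,0, 0,0,0,2.83,-6.80,0,0, 0,0,0,3.91,-7.18,0,0, 0,0,0,5.05,-7.33,0,0, 0,0,0,6.20,-7.23,0,0
-100.6 0,0,0,1.10,0.33,0,0, 0,0,0,2.11,0.88,0,0, 0,0,0,2.98,1.63,0,0, 0,0,0,3.68,2.54,0,0, 0,0,0,4.18,3.58,0,0, 0,0,0,4.44,4.70,0,0, 0,0,0,4.47,5.85,0,0, 0,0,0,4.26,6.98,0,0, 0,0,0,3.82,8.04,0,0, 0,0,0,3.16,8.99,0,0
```

```bash
python3 -m jog '[0,0,0,-0.45,-1.05,0,0, 0,0,0,-0.35,-2.2,0,0, 0,0,0,0,-3.3,0,0, 0,0,0,0.55,-4.3,0,0, 0,0,0,1.3,-5.15,0,0, 0,0,0,2.2,-5.85,0,0, 0,0,0,3.25,-6.35,0,0, 0,0,0,4.4,-6.6,0,0, 0,0,0,5.55,-6.6,0,0, 0,0,0,6.65,-6.4,0,0]' 40
python3 st.py
```

```text
time: 13.88
tool_pos: [0.505, 0.0052, 0.278]
ee_rot: [0.014, 0.954, -0.001, 0.301]
force: [4.8, 4.1, 2.1]
gripper_width: 0.0233
gripper_force: 40.8
t 13.8833 up,y,s [-0.0134 -0.0486  0.001 ] phi -105.4 r 0.0504 F up,y,s [ 5.   4.2 -1. ] j [-1.19 -0.2   0.9   2.35  0.82  0.43  0.61]
```

```bash
python3 -m jog '[0,0,0,1,0.4,0,0, 0,0,0,1.9,1.05,0,0, 0,0,0,2.65,1.8,0,0, 0,0,0,3.25,2.7,0,0, 0,0,0,3.65,3.75,0,0, 0,0,0,3.85,4.8,0,0, 0,0,0,3.85,5.9,0,0, 0,0,0,3.6,6.95,0,0, 0,0,0,3.15,7.95,0,0, 0,0,0,2.55,8.85,0,0]' 40
python3 st.py
python3 -c "
from h import *
p,d=grab('side')
A=cv2.resize(p[110:320,200:340,::-1],None,fx=2.8,fy=2.8,interpolation=cv2.INTER_CUBIC);cv2.imwrite('pics/t1.png',A)"
```

```text
time: 14.72
tool_pos: [0.4854, 0.0938, 0.2628]
ee_rot: [0.014, 0.954, -0.002, 0.299]
force: [-6.0, -4.5, 9.1]
gripper_width: 0.023
gripper_force: 42.1
t 14.7167 up,y,s [-0.0398  0.0395  0.0009] phi 135.2 r 0.0561 F up,y,s [ 0.4 -4.7 10.8] j [-1.18 -0.09  0.66  2.37  0.89  0.46  0.29]
```

View pics/t1.png

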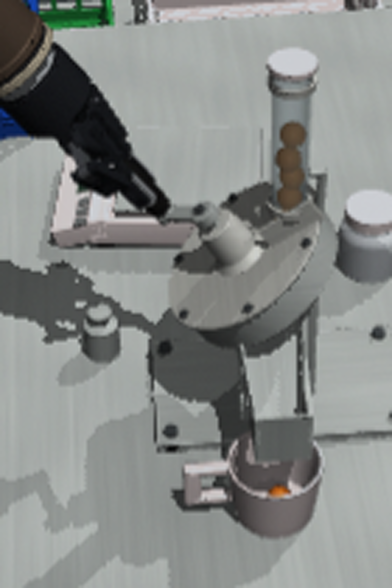

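After one turn an amber sweet lies in the jug at (278,493), the jug is still under the hood, and the column in the magazine is one sweet shorter. I do turn two.

```bash
python3 -m jog '[0,0,0,-0.85,0.8,0,0, 0,0,0,-1.8,1.4,0,0, 0,0,0,-2.9,1.75,0,0, 0,0,0,-4.05,1.9,0,0, 0,0,0,-5.2,1.85,0,0, 0,0,0,-6.3,1.5,0,0, 0,0,0,-7.3,0.95,0,0, 0,0,0,-8.15,0.2,0,0, 0,0,0,-8.85,-0.7,0,0, 0,0,0,-9.35,-1.75,0,0]' 40
python3 -m jog '[0,0,0,-0.25,-1.1,0,0, 0,0,0,-0.3,-2.25,0,0, 0,0,0,-0.1,-3.4,0,0, 0,0,0,0.35,-4.45,0,0, 0,0,0,1,-5.4,0,0, 0,0,0,1.85,-6.2,0,0, 0,0,0,2.85,-6.8,0,0, 0,0,0,3.9,-7.2,0,0, 0,0,0,5.05,-7.35,0,0, 0,0,0,6.2,-7.25,0,0]' 40
python3 st.py
python3 -m jog '[0,0,0,1.1,0.35,0,0, 0,0,0,2.1,0.9,0,0, 0,0,0,3,1.65,0,0, 0,0,0,3.7,2.55,0,0, 0,0,0,4.2,3.6,0,0, 0,0,0,4.45,4.7,0,0, 0,0,0,4.45,5.85,0,0, 0,0,0,4.25,7,0,0, 0,0,0,3.8,8.05,0,0, 0,0,0,3.15,9,0,0]' 40
python3 st.py
python3 - <<'E'
from h import *
p,d=grab('side');g=p[262:305,280:322].astype(int);m=((g[...,0]>150)&(g[...,2]<90)).astype(np.uint8);print(m.sum(),cv2.connectedComponentsWithStats(m)[2])
E
```

```text
time: 15.6
tool_pos: [0.5623, 0.0749, 0.3169]
ee_rot: [0.013, 0.954, -0.001, 0.3]
force: [-10.1, 1.9, 8.4]
gripper_width: 0.023
gripper_force: 42.1
time: 16.43
tool_pos: [0.5097, 0.0037, 0.2814]
ee_rot: [0.013, 0.954, -0.001, 0.301]
force: [5.9, 4.0, -0.3]
gripper_width: 0.023
gripper_force: 40.6
t 16.4333 up,y,s [-0.0075 -0.05    0.001 ] phi -98.5 r 0.0505 F up,y,s [ 4.6  4.1 -3.5] j [-1.02 -0.14  0.78  2.34  0.68  0.38  0.75]
time: 17.27
tool_pos: [0.4855, 0.0939, 0.2628]
ee_rot: [0.014, 0.954, -0.002, 0.299]
force: [-6.1, -5.2, 9.4]
gripper_width: 0.0234
gripper_force: 42.1
t 17.2667 up,y,s [-0.0397  0.0396  0.0008] phi 135.1 r 0.0561 F up,y,s [ 0.5 -5.3 11.2] j [-1.   -0.07  0.49  2.36  0.86  0.44  0.32]
11 [[   0    0   42   43 1795]
 [  23   21    5    3   11]]
```

```bash
cat > mag.py <<'E'
from h import *
def ext(p):
    g=p[130:195,292:316].astype(int);m=(g[...,0]-g[...,2]>35);v=np.where(m.any(1))[0];return v.min()+130,v.max()+130,m.sum()
print('now',ext(load('side')[0]))
print('t1 ',ext(cv2.resize(cv2.imread('pics/t1.png')[...,::-1],(140,210),interpolation=cv2.INTER_AREA).repeat(1,0) if 0 else np.pad(cv2.resize(cv2.imread('pics/t1.png')[...,::-1],(140,210),interpolation=cv2.INTER_AREA),((110,100),(200,220),(0,0)))))
print('t0 ',ext(cv2.imread('pics/side0.png')[...,::-1]))
E
python3 mag.py
```

```text
now (np.int64(163), np.int64(181), np.int64(44))
t1  (np.int64(155), np.int64(181), np.int64(57))
t0  (np.int64(149), np.int64(181), np.int64(23))
```

The top of the magazine column has dropped in even steps, row 149 → 155 → 163, so two sweets are out. I do turn three.

```bash
python3 -m jog '[0,0,0,-0.85,0.8,0,0, 0,0,0,-1.8,1.4,0,0, 0,0,0,-2.9,1.75,0,0, 0,0,0,-4.05,1.9,0,0, 0,0,0,-5.2,1.85,0,0, 0,0,0,-6.3,1.5,0,0, 0,0,0,-7.3,0.95,0,0, 0,0,0,-8.15,0.2,0,0, 0,0,0,-8.85,-0.7,0,0, 0,0,0,-9.35,-1.75,0,0]' 40
python3 -m jog '[0,0,0,-0.25,-1.1,0,0, 0,0,0,-0.3,-2.25,0,0, 0,0,0,-0.1,-3.4,0,0, 0,0,0,0.35,-4.45,0,0, 0,0,0,1,-5.4,0,0, 0,0,0,1.85,-6.2,0,0, 0,0,0,2.85,-6.8,0,0, 0,0,0,3.9,-7.2,0,0, 0,0,0,5.05,-7.35,0,0, 0,0,0,6.2,-7.25,0,0]' 40
python3 st.py
python3 -m jog '[0,0,0,1.1,0.35,0,0, 0,0,0,2.1,0.9,0,0, 0,0,0,3,1.65,0,0, 0,0,0,3.7,2.55,0,0, 0,0,0,4.2,3.6,0,0, 0,0,0,4.45,4.7,0,0, 0,0,0,4.45,5.85,0,0, 0,0,0,4.25,7,0,0, 0,0,0,3.8,8.05,0,0, 0,0,0,3.15,9,0,0]' 40
python3 st.py
python3 - <<'E'
from h import *
p,d=grab('side')
A=cv2.resize(p[110:320,200:340,::-1],None,fx=2.8,fy=2.8,interpolation=cv2.INTER_CUBIC);cv2.imwrite('pics/t3.png',A)
import mag
E
```

```text
time: 18.15
tool_pos: [0.5623, 0.0751, 0.3169]
ee_rot: [0.013, 0.954, -0.001, 0.3]
force: [-10.1, 1.7, 7.0]
gripper_width: 0.0233
gripper_force: 42.1
time: 18.98
tool_pos: [0.5099, 0.0037, 0.2815]
ee_rot: [0.013, 0.954, -0.001, 0.301]
force: [3.3, 2.6, 3.1]
gripper_width: 0.0233
gripper_force: 41.0
t 18.9833 up,y,s [-0.0073 -0.05    0.0009] phi -98.3 r 0.0505 F up,y,s [4.4 2.7 0.7] j [-0.85 -0.11  0.62  2.33  0.59  0.35  0.83]
time: 19.82
tool_pos: [0.4854, 0.0938, 0.2628]
ee_rot: [0.014, 0.954, -0.003, 0.299]
force: [-3.4, -4.2, 7.7]
gripper_width: 0.0232
gripper_force: 42.0
t 19.8167 up,y,s [-0.0398  0.0395  0.0009] phi 135.2 r 0.0561 F up,y,s [ 1.7 -4.2  8.2] j [-0.85 -0.05  0.34  2.35  0.83  0.42  0.34]
now (np.int64(171), np.int64(181), np.int64(30))
t1  (np.int64(155), np.int64(181), np.int64(57))
t0  (np.int64(149), np.int64(181), np.int64(23))
```

View pics/t3.png

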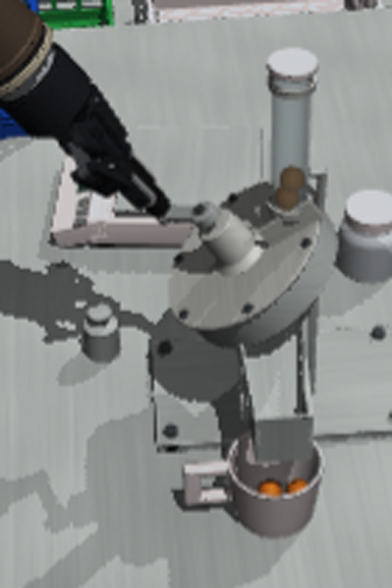

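The picture shows two sweets in the jug at (270,490) and (297,487), with the third presumably behind the front wall. Two sweets are visible in the magazine at (290,188), down from five at the start. The handle is back at its start, so I release it and back off.

```bash
python3 -m jog '[0,0,0,0,0,0,0, 0,0,0,0,0,0,70, 0,0,0,0,0,0,70, 0,0,0,0,0,0,70, 0,0,0,0,0,0,70, 0,0,0,0,0,-1,70, 0,0,0,0,0,-3,70, 0,0,0,0,0,-5.5,70, 0,0,0,0,0,-8,70, 0,0,0,0,0,-10.5,70]' 40
python3 -m jog '[0,0,0.12,0,-0.5,-0.5,70, 0,0,0.24,0,-1,-1,70, 0,0,0.36,0,-2,-1,70, 0,0,0.48,0,-3.5,-1,70, 0,0,0.6,0,-5,-1,70, 0,0,0.72,0,-6.5,-1,70, 0,0,0.84,0,-8,-1,70, 0,0,0.96,0,-9.5,-1,70, 0,0,1.08,0,-11,-1,70, 0,0,1.2,0,-12.5,-1,70]' 40
python3 - <<'E'
from crank import *
p,d=grab('top')
P=cloud('top',d).reshape(-1,3);q=P-HC;m=(p.reshape(-1,3).max(1)<60)&(abs(q@psn)<.035)&(np.hypot(q@xu,q@Rd[:,1])<.075);Q=q[m]
print(m.sum(),'up',np.percentile(Q@xu,[3,50,97]).round(4),'y',np.percentile(Q@Rd[:,1],[3,50,97]).round(4))
g=p[195:240,285:345].astype(int);mm=((g[...,0]-g[...,2]>70)).astype(np.uint8);n,L,S,C=cv2.connectedComponentsWithStats(mm);print('amber top',S[1:],C[1:])
rel((.45,-.1,.25),downx(-1.3))
E
```

```text
time: 20.7
tool_pos: [0.4248, 0.0942, 0.3491]
ee_rot: [0.014, 0.954, -0.003, 0.299]
force: [-0.3, 0.7, -0.3]
gripper_width: 0.0595
gripper_force: 0.0
time: 21.53
tool_pos: [0.4164, -0.0311, 0.3561]
ee_rot: [0.553, 0.778, 0.168, 0.248]
force: [0.8, 0.7, -0.9]
gripper_width: 0.0597
gripper_force: 0.0
141 up [-0.0398 -0.031  -0.0269] y [0.0286 0.0379 0.0497]
amber top [[26 16  5  6 23]
 [28 25  1  1  1]
 [31 30  6  6 24]] [[28.08695652 18.2173913 ]
 [28.         25.        ]
 [33.5        32.5       ]]
t 21.58 pos [ 0.416  -0.0335  0.3559] rv [ 0.581 -0.406  1.85 ] cm [-5.1  -5.18 10.73] joints [-0.59 -0.4   0.3   2.31  0.47  0.67 -0.24] F [-1.3 -1.9 -0.6] w 0.0595
```

```bash
python3 -m jog '[0.035,-0.024,0.11,-0.5,-0.5,1.1,70, 0.07,-0.05,0.22,-1,-1,2.2,70, 0.105,-0.073,0.33,-1.5,-1.5,3.2,70, 0.14,-0.1,0.44,-2,-2,4.3,70, 0.175,-0.12,0.55,-2.5,-2.6,5.4,70, 0.21,-0.145,0.66,-3,-3.1,6.4,70, 0.245,-0.17,0.78,-3.6,-3.6,7.5,70, 0.28,-0.195,0.89,-4.1,-4.1,8.6,70, 0.315,-0.22,1,-4.6,-4.7,9.6,70, 0.35,-0.24,1.11,-5.1,-5.2,10.7,70]' 40
python3 - <<'E'
from h import *
rel((.50,-.097,.16),downx(-1.3))
E
```

```text
time: 22.42
tool_pos: [0.4514, -0.097, 0.2505]
ee_rot: [0.924, 0.356, 0.077, 0.115]
force: [-1.0, -0.3, -0.5]
gripper_width: 0.0593
gripper_force: 0.0
t 22.42 pos [ 0.4514 -0.097   0.2505] rv [ 0.235 -0.16   0.753] cm [3.03 0.69 9.79] joints [-0.33  0.03  0.32  2.17  0.23  0.73 -1.01] F [-1.  -0.3 -0.5] w 0.0593
```

```bash
python3 -m jog '[0.035,-0.024,0.11,0.4,0.1,1.4,60, 0.07,-0.05,0.22,0.8,0.2,2.8,60, 0.105,-0.07,0.33,1.2,0.3,4.2,60, 0.14,-0.095,0.44,1.6,0.4,5.6,60, 0.175,-0.12,0.55,2,0.5,7,60, 0.21,-0.145,0.66,2.4,0.6,8.4,60, 0.235,-0.16,0.753,3,0.7,9.8,60, 0.235,-0.16,0.753,3,0.7,9.8,60, 0.235,-0.16,0.753,3,0.7,9.8,60, 0.235,-0.16,0.753,3,0.7,9.8,60]' 40
cat > look4.py <<'E'
from h import *
p,d=grab('side')
c=cloud('side',d);P=c.reshape(-1,3);g=p.reshape(-1,3).astype(int)
m=(P[:,2]>.05)&(P[:,2]<.073)&(abs(P[:,0]-.515)<.03)&(abs(P[:,1]+.097)<.03)&(g.max(1)>110);Q=P[m]
print('handle pts',m.sum(),np.percentile(Q,[3,50,97],axis=0).round(4))
m=(P[:,2]>.05)&(P[:,2]<.073)&(abs(P[:,0]-.59)<.055)&(abs(P[:,1]+.097)<.055)&(g.max(1)>110);Q=P[m]
print('rim pts',m.sum(),np.percentile(Q,[1,50,99],axis=0).round(4))
a=p[225:315,250:340].astype(int);mm=((a[...,0]-a[...,2]>70)).astype(np.uint8);print(cv2.connectedComponentsWithStats(mm)[2:])
rel((.5174,-.0962,.0585),downx(-1.3))
E
python3 look4.py
```

```text
time: 23.25
tool_pos: [0.4995, -0.0971, 0.1609]
ee_rot: [1.0, -0.008, 0.001, 0.001]
force: [-0.3, -1.1, 0.1]
gripper_width: 0.0516
gripper_force: 0.0
handle pts 77 [[ 0.5132 -0.1072  0.0519]
 [ 0.5261 -0.104   0.0673]
 [ 0.5427 -0.0956  0.0715]]
rim pts 168 [[ 0.5368 -0.1471  0.0509]
 [ 0.5917 -0.1256  0.0672]
 [ 0.6405 -0.0654  0.0725]]
(array([[   0,    0,   90,   90, 8046],
       [  43,   57,    8,    5,   33],
       [  53,   56,    6,    5,   21]], dtype=int32), array([[44.46383296, 44.40467313],
       [46.39393939, 59.09090909],
       [55.38095238, 58.0952381 ]]))
t 23.3 pos [ 0.4996 -0.0969  0.1612] rv [ 0.001 -0.003  0.007] cm [ 1.75 -0.11 10.28] joints [-0.22  0.37  0.39  2.   -0.19  0.81 -1.3 ] F [1.1 0.1 0.1] w 0.0513
```

```bash
python3 -m jog '[0,0,0.007,0.9,0,1,60, 0,0,0.007,1.75,0,2.5,60, 0,0,0.007,1.75,0,4,60, 0,0,0.007,1.75,0,6,60, 0,0,0.007,1.75,0,8,60, 0,0,0.007,1.75,0,9.5,60, 0,0,0.007,1.75,0,10.2,60, 0,0,0.007,1.75,0,10.2,60, 0,0,0.007,1.75,0,10.2,0, 0,0,0.007,1.75,0,10.2,0]' 50
python3 -m jog '[0,0,0,0,0,0,0, 0,0,0,0,0,0,0, 0,0,0,0,0,0,0, 0,0,0,0,0,0,0, 0,0,0,0,0,0,0, 0,0,0,0,0,0,0, 0,0,0,0,0,-0.1,0, 0,0,0,0,0,-0.2,0, 0,0,0,0,0,-0.3,0, 0,0,0,0,0,-0.4,0]' 50
python3 look4.py
```

```text
time: 24.13
tool_pos: [0.5184, -0.0976, 0.06]
ee_rot: [1.0, -0.012, 0.002, 0.001]
force: [0.2, -0.2, 0.7]
gripper_width: 0.0281
gripper_force: 0.0
time: 24.97
tool_pos: [0.5177, -0.0975, 0.0628]
ee_rot: [1.0, -0.013, 0.001, 0.0]
force: [0.6, 0.1, -1.2]
gripper_width: 0.0115
gripper_force: 49.2
handle pts 18 [[ 0.5325 -0.1079  0.0645]
 [ 0.5374 -0.103   0.0713]
 [ 0.5446 -0.0943  0.0727]]
rim pts 151 [[ 0.537  -0.1466  0.0507]
 [ 0.5924 -0.1361  0.0661]
 [ 0.6393 -0.065   0.0726]]
(array([[   0,    0,   90,   90, 8048],
       [  42,   56,    8,    6,   31],
       [  52,   56,    7,    4,   21]], dtype=int32), array([[44.46744533, 44.41202783],
       [45.80645161, 58.48387097],
       [55.04761905, 57.57142857]]))
t 25.02 pos [ 0.5178 -0.0975  0.063 ] rv [ 0.001 -0.002 -0.003] cm [-0.04 -0.13  0.45] joints [-0.15  0.54  0.32  2.03 -0.29  0.61 -1.23] F [-1.2  0.4 -0.5] w 0.0116
```

```bash
python3 -m jog '[0,0,0,-0.3,0.5,0,0, 0,0,0,-0.8,1.5,0,0, 0,0,0,-1.3,2.7,0,0, 0,0,0,-1.8,3.9,0,0, 0,0,0,-2.3,5.2,0,0, 0,0,0,-2.8,6.5,0,0, 0,0,0,-3.3,7.8,0,0, 0,0,0,-3.7,9,0,0, 0,0,0,-4,10,0,0, 0,0,0,-4,10.5,0,0]' 50
python3 -m jog '[0,0,0,-0.2,0,-0.7,0, 0,0,0,-0.5,0,-2.2,0, 0,0,0,-0.9,0,-4,0, 0,0,0,-1.3,0,-6,0, 0,0,0,-1.7,0,-8,0, 0,0,0,-2.1,0,-10,0, 0,0,0,-2.5,0,-12,0, 0,0,0,-2.9,0,-14,0, 0,0,0,-3.3,0,-16,0, 0,0,0,-3.7,0,-18,0]' 50
python3 - <<'E'
from h import *
p,d=grab('side')
A=cv2.resize(p[130:350,180:380,::-1],None,fx=2.5,fy=2.5,interpolation=cv2.INTER_CUBIC);cv2.imwrite('pics/carry.png',A)
rel((.43,-.1,.375),downx(-1.3))
E
```

```text
time: 25.85
tool_pos: [0.4735, -0.2041, 0.0628]
ee_rot: [1.0, -0.014, 0.001, 0.001]
force: [-1.2, -0.2, -0.6]
gripper_width: 0.0113
gripper_force: 49.2
time: 26.68
tool_pos: [0.4374, -0.1997, 0.2441]
ee_rot: [1.0, -0.012, 0.001, 0.0]
force: [-0.4, -0.4, -0.5]
gripper_width: 0.0111
gripper_force: 49.2
t 26.73 pos [ 0.4382 -0.2007  0.2475] rv [ 0.001 -0.007 -0.003] cm [ -0.99 -10.03 -12.77] joints [-0.04  0.21  0.43  1.95 -0.1   0.99 -1.16] F [ 0.7 -0.8  0.6] w 0.0114
```

View pics/carry.png

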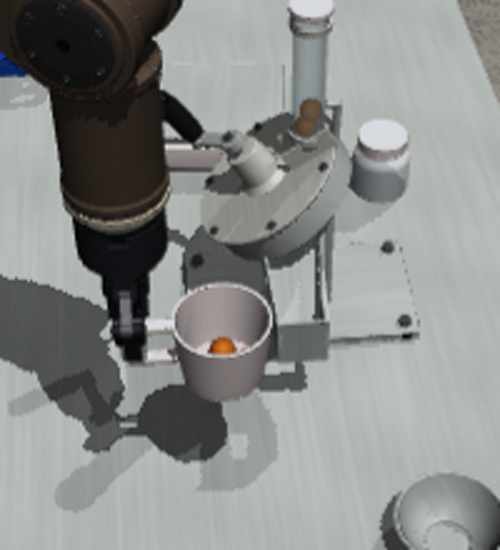

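The picture shows the jug held level by its handle, rim at (222,320). One sweet is visible at (222,346) and the others are hidden by the near wall. Nothing was spilled on the table.

```bash
python3 -m jog '[0,0,0,0,0,-0.7,0, 0,0,0,0,0,-2,0, 0,0,0,-0.2,0,-3.8,0, 0,0,0,-0.4,0,-5.6,0, 0,0,0,-0.6,0,-7.4,0, 0,0,0,-0.8,0,-9.2,0, 0,0,0,-1,-0.5,-11,0, 0,0,0,-1,-1.5,-12.3,0, 0,0,0,-1,-3,-12.8,0, 0,0,0,-1,-5,-12.8,0]' 50
python3 - <<'E'
from h import *
rel((.43,.12,.375),downx(8));rel((.4884,.333,.375),downx(30))
E
```

```text
time: 27.57
tool_pos: [0.429, -0.1502, 0.3717]
ee_rot: [1.0, -0.014, 0.002, 0.001]
force: [0.7, -0.7, -1.9]
gripper_width: 0.0112
gripper_force: 49.2
t 27.57 pos [ 0.429  -0.1502  0.3717] rv [ 0.002 -0.004 -0.167] cm [ -0.63 -27.02  -0.37] joints [-0.14  0.05  0.38  1.8  -0.02  1.29 -1.35] F [ 0.7 -0.7 -1.9] w 0.0112
t 27.57 pos [ 0.429  -0.1502  0.3717] rv [ 0.002 -0.003 -0.551] cm [  4.64 -48.47  -0.38] joints [-0.14  0.05  0.38  1.8  -0.02  1.29 -1.35] F [ 0.7 -0.7 -1.9] w 0.0112
```

```bash
python3 -m jog '[0,0,0,0,-1,-0.1,0, 0,0,-0.01,-0.1,-2.8,-0.2,0, 0,0,-0.02,-0.1,-5,-0.3,0, 0,0,-0.03,-0.2,-7.4,-0.4,0, 0,0,-0.04,-0.3,-9.8,-0.4,0, 0,0,-0.06,-0.4,-12.2,-0.4,0, 0,0,-0.08,-0.5,-14.6,-0.4,0, 0,0,-0.1,-0.5,-17,-0.4,0, 0,0,-0.12,-0.6,-19.4,-0.4,0, 0,0,-0.14,-0.6,-21.8,-0.4,0]' 50
python3 - <<'E'
from h import *
rel((.4884,.333,.33),downx(30))
E
```

```text
time: 28.4
tool_pos: [0.4276, 0.0696, 0.374]
ee_rot: [0.998, 0.058, 0.0, 0.001]
force: [0.4, 0.2, -0.9]
gripper_width: 0.0114
gripper_force: 49.2
t 28.4 pos [0.4276 0.0696 0.374 ] rv [ 0.001 -0.    -0.407] cm [  9.1  -25.46   4.37] joints [-0.41  0.02  0.13  1.82 -0.    1.3  -1.74] F [ 0.4  0.2 -0.9] w 0.0114
```

```bash
python3 -m jog '[0,0,-0.04,0.2,-2,0,0, 0,0,-0.08,0.7,-4.3,0,0, 0,0,-0.12,1.4,-6.8,0.2,0, 0,0,-0.16,2.2,-9.4,0.6,0, 0,0,-0.2,3.2,-12,1.2,0, 0,0,-0.25,4.3,-14.6,1.8,0, 0,0,-0.3,5.4,-17.2,2.5,0, 0,0,-0.35,6.6,-19.8,3.2,0, 0,0,-0.38,7.8,-22.2,3.8,0, 0,0,-0.407,8.7,-24.2,4.2,0]' 50
python3 - <<'E'
from h import *
rel((.4884,.333,.12),downx(30))
E
```

```text
time: 29.23
tool_pos: [0.4869, 0.3206, 0.3308]
ee_rot: [0.966, 0.26, -0.0, 0.001]
force: [-0.6, -0.3, -1.0]
gripper_width: 0.0112
gripper_force: 49.2
t 29.23 pos [0.4869 0.3206 0.3308] rv [0.002 0.001 0.002] cm [ 0.76 -1.03 21.08] joints [-0.64  0.32 -0.05  1.56  0.02  1.26 -1.73] F [-0.6 -0.3 -1. ] w 0.0112
```

```bash
python3 -m jog '[0,0,0,0.2,-0.3,1,0, 0,0,0,0.4,-0.6,3,0, 0,0,0,0.6,-0.9,5,0, 0,0,0,0.8,-1,7.2,0, 0,0,0,0.8,-1,9.4,0, 0,0,0,0.8,-1,11.6,0, 0,0,0,0.8,-1,13.8,0, 0,0,0,0.8,-1,15.8,0, 0,0,0,0.8,-1,17.6,0, 0,0,0,0.8,-1,18.8,0]' 50
cat > look5.py <<'E'
from h import *
for n in('top','side'):
    p,d=grab(n);P=cloud(n,d).reshape(-1,3);g=p.reshape(-1,3)
    m=(P[:,2]>.125)&(P[:,2]<.16)&(np.hypot(P[:,0]-.556,P[:,1]-.372)<.06)&(g.max(1)>90);Q=P[m]
    if m.sum()>10:
        from scipy.optimize import least_squares
        s=least_squares(lambda q:np.hypot(Q[:,0]-q[0],Q[:,1]-q[1])-.0435,[.556,.372],loss='soft_l1',f_scale=.003).x
        print(n,m.sum(),'rim z',np.percentile(Q[:,2],[50,95]).round(4),'centre',s.round(4))
    if n=='top':
        a=p.astype(int);mm=((a[...,0]-a[...,2]>70)&(a[...,1]-a[...,2]>10));v,u=np.where(mm[180:300,100:240]);print('amber px',len(u),(u.mean()+100,v.mean()+180) if len(u) else '')
rel((.4884,.333,.1235),downx(30))
E
python3 look5.py
```

```text
time: 30.07
tool_pos: [0.4884, 0.3298, 0.1419]
ee_rot: [0.966, 0.258, -0.001, 0.001]
force: [0.1, 0.2, -0.9]
gripper_width: 0.0111
gripper_force: 49.2
top 129 rim z [0.1477 0.153 ] centre [0.5551 0.3679]
amber px 88 (np.float64(154.35227272727272), np.float64(232.61363636363637))
side 266 rim z [0.1397 0.1503] centre [0.556  0.3652]
t 30.17 pos [0.4879 0.3295 0.1417] rv [ 0.003  0.004 -0.001] cm [ 0.22 -0.28  1.82] joints [-0.65  0.5  -0.05  1.79  0.04  0.86 -1.77] F [-1.   0.4 -0.5] w 0.0115
```

```bash
python3 -m jog '[0,0,0,0.1,-0.1,0.3,0, 0,0,0,0.2,-0.2,0.6,0, 0,0,0,0.2,-0.3,0.9,0, 0,0,0,0.2,-0.3,1.2,0, 0,0,0,0.2,-0.3,1.5,0, 0,0,0,0.2,-0.3,1.7,0, 0,0,0,0.2,-0.3,1.9,0, 0,0,0,0.2,-0.3,2,0, 0,0,0,0.2,-0.3,2.05,0, 0,0,0,0.2,-0.3,2.1,0]' 50
```

```text
time: 31.0
tool_pos: [0.4899, 0.3344, 0.1233]
ee_rot: [0.966, 0.258, 0.001, 0.001]
force: [-1.2, 0.2, -1.9]
gripper_width: 0.0112
gripper_force: 49.2
```

```bash
python3 -m jog '[0,0,0,0,0,0,0, 0,0,0,0,0,0,0, 0,0,0,0,0,0.05,0, 0,0,0,0,0,0.1,0, 0,0,0,0,0,0.15,0, 0,0,0,0,0,0.15,0, 0,0,0,0,0,0.2,0, 0,0,0,0,0,0.2,0, 0,0,0,0,0,0.2,0, 0,0,0,0,0,0.2,0]' 50
```

```text
time: 31.83
tool_pos: [0.4898, 0.3344, 0.1213]
ee_rot: [0.966, 0.258, 0.001, 0.001]
force: [0.0, 0.4, -1.5]
gripper_width: 0.0112
gripper_force: 49.2
```

```bash
python3 -m jog '[0,0,0,0,0,0.05,0, 0,0,0,0,0,0.1,0, 0,0,0,0,0,0.1,0, 0,0,0,0,0,0.15,0, 0,0,0,0,0,0.15,0, 0,0,0,0,0,0.2,0, 0,0,0,0,0,0.2,0, 0,0,0,0,0,0.2,0, 0,0,0,0,0,0.2,0, 0,0,0,0,0,0.2,0]' 50
```

```text
time: 32.67
tool_pos: [0.4898, 0.3344, 0.12]
ee_rot: [0.966, 0.258, 0.001, 0.001]
force: [-3.3, -2.0, 8.1]
gripper_width: 0.0114
gripper_force: 50.5
```

Contact at 8 N. Next I ease off slightly, open, and retreat.

```bash
python3 -m jog '[0,0,0,0,0,-0.05,0, 0,0,0,0,0,-0.05,0, 0,0,0,0,0,-0.05,40, 0,0,0,0,0,-0.05,40, 0,0,0,0,0,-0.05,40, 0,0,0,0,0,-0.05,40, 0,0,0,0,0,-0.7,40, 0,0,0,0,0,-2.2,40, 0,0,0,0,0,-4.5,40, 0,0,0,0,0,-7,40]' 50
python3 -m jog '[0,0,0,-1,0,-2,60, 0,0,0,-2,0,-4,60, 0,0,0,-3,0,-6,60, 0,0,0,-5,0,-8,60, 0,0,0,-7,0,-10,60, 0,0,0,-8,0,-11,60, 0,0,0,-8,0,-11,60, 0,0,0,-8,0,-11,60, 0,0,0,-8,0,-11,60, 0,0,0,-8,0,-11,60]' 50
python3 look5.py
python3 - <<'E'
from h import *
p,_=load('top');q,_=load('side')
A=cv2.resize(p[150:300,110:260,::-1],(400,400),interpolation=cv2.INTER_CUBIC);B=cv2.resize(q[110:260,190:340,::-1],(400,400),interpolation=cv2.INTER_CUBIC)
cv2.imwrite('pics/fin.png',np.hstack([A,B]))
E
```

```text
time: 33.5
tool_pos: [0.4891, 0.3341, 0.1896]
ee_rot: [0.966, 0.258, -0.0, 0.001]
force: [0.4, 0.8, -0.1]
gripper_width: 0.0344
gripper_force: 0.0
time: 34.33
tool_pos: [0.4204, 0.2947, 0.2979]
ee_rot: [0.966, 0.258, 0.0, 0.001]
force: [-1.4, -0.2, -0.7]
gripper_width: 0.0512
gripper_force: 0.0
top 148 rim z [0.1293 0.1328] centre [0.5567 0.3713]
amber px 85 (np.float64(155.32941176470587), np.float64(233.2235294117647))
side 105 rim z [0.1287 0.1323] centre [0.5569 0.3697]
t 34.43 pos [0.4203 0.2948 0.298 ] rv [ 0.002  0.    -0.002] cm [ 7.82  0.04 17.45] joints [-0.66  0.22 -0.07  1.77  0.02  1.15 -1.78] F [ 0.1 -0.9 -0.8] w 0.0516
```

View pics/fin.png

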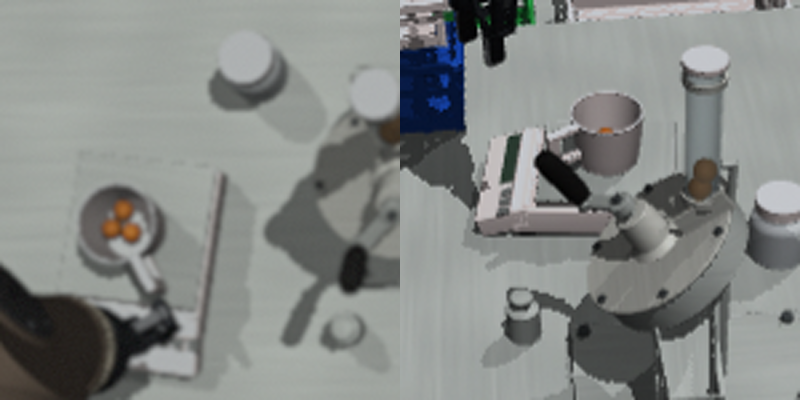

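The jug stands on the pan with three sweets in it, at (110,228), (123,208) and (132,232). The gripper is clear, and the crank, jar and check weight are in place.

```bash
python3 -c "
from cell import robot;print(robot.sign_off())"
```

```text
the job is handed in; nothing more can be done
None
```

The job is handed in at about 34 s of the 72 s: the jug stands released on the scale pan, about 1–3 mm off centre, with three sweets in it and the crank handle back at its start; nothing was spilled, and the sign-off gave no verdict.

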